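Stow a template plate in a rack with a lockable keeper rod

ROBOT

A 6-joint arm with a two-finger parallel gripper is mounted at the origin on a cart in front of the work surface, level with it; the furniture and walls round the work are solid. World frame = base frame: x ahead of the robot, y to its left, z up, the work surface at z = 0. Lengths are in m, angles in rad, forces in N, time in s.
With the tool pointing down it reaches from about 0.35 to 0.975 m from the base axis. Payload 4.9 kg.
Tool frame: the origin (TCP) lies on the centre line of the jaws, within the pads' length; the fingertips stand 14 mm ahead of it and the grasp point (between the pads) lies 5 mm behind it; x points along the fingers, z is the direction in which the jaws open and shut, and the axes are right-handed (so a half turn about x gives the same grasp; the last joint's range is limited). The gripper opens to 85 mm and grips with 20 to 120 N. Pads are 22 mm wide; open, the fingers measure 114 mm over their backs; the gripper's body (76 mm by 85 mm) begins 54 mm behind the grasp point. The pads swing forward as they close: fully open they stand 13 mm farther back than shut.
Start: joints at [-1.327, 0.053, 1.613, -0, 1.476, -0.119], TCP at [0.222, -0.584, 0.245] pointing down, gripper open.
Joint ranges: [-3.01, 3.01], [-1.01, 2.22], [0.06, 2.58], [-1.02, 4.17], [0.09, 2.62], [-3.14, 3.14]. Speed limits (rad/s): [2.57, 2.57, 3.14, 3.14, 3.14, 3.14].

INTERFACE

Orientations are given as a rotation vector (axis times angle).
In Python, from station import ctrl gives the robot as it stands.
- The arm moves only by the tool move_arm, never from a script. Its argument "increments" is a list that holds one entry, the list of rows, each a list of 4 numbers: the shift along the tool's x, y, z in units of 25 cm (1.0 is 25 cm), then the turn about the tool's x in units of 90 degrees (1.0 is 90 degrees). A call has 1 to 20 rows; each row shifts and turns the commanded pose from where the row before left it, along the tool's axes as they then stand; what a row does not reach is not made up. A row lasts 1/12 s, in which the tool goes at most 41.7 mm and 7.16 degrees, less where a joint would pass 70% of its speed; a pose out of reach is approached as far as the arm can. A call with a number of a shift or a turn outside -1 to 1 is refused whole. A call with a gripper value outside its range is refused whole. "gripper" is the closure, from 0 (fully open) to 1 (shut), set as the call begins (left out, the last holds). The fingers move at their own pace and stop on an object; "squeeze" is the grip in N (left out, the last holds). Time passes only in rows, so rows that do not move let the fingers close. It gives the time, the measured TCP pose, the force and the opening at its end, in the units of the state.
- ctrl.get_obs(): the state, without advancing time (a new reading comes with each control period).
- ctrl.get_image(name): name is "scene" or "top" or "wrist"; returns a dict with "pixels" (400x640x3 uint8, red, green, blue), "depth" (400x640 float32, m along the optical axis (not along the pixel's ray), 0 where there is no reading), "K" (3x3 intrinsics, pixels), "extrinsics" (4x4, takes a point from camera to world coordinates); the wrist camera has in their place "tool_from_camera" (4x4, takes a point from camera to tool coordinates, whose origin is the TCP and whose axes are the tool frame's). Camera axes: x right, y up, looking along -z (the intrinsics and any distortion apply to the point x, -y, -z); pixel columns grow to the right and rows downward; lengths in m; the calibration is good to about 2 mm. A picture is of the moment at which its call begins: read the wrist's pose just before it.
- ctrl.finish_job(): hands the job in, once; it reports no verdict.
Trained networks look in the newest picture that a camera, given by its name, has taken for a name from the list of things; names that differ only in an ending like _2 or _b are one class to them, and where a whole thing is asked for, a point or a joint stands for the part that bears it (a point fixed in the world has none). Each returns a list of dicts, best first, with "score" (0 to 1); they miss things now and then, are a little off and sometimes report something else, mostly with a low value. They report only what shows in the picture. A call takes as long as a camera call.
- ctrl.trace(camera, target): "region" (400x640 bool, what is visible of it) and "pixel" ([row, column] in pixels, amid what is visible of it).
The state is a dict: "t": time; "q": joint angles; "dq": joint speeds; "effort": joint torques, N m; "tool_pos": TCP position; "tool_rot": TCP orientation; "contact_force": force on the tool from outside, world axes, zero at the start; "wrist_torque": the same for the moment, N m; "opening": finger opening in m.
Only numpy, scipy, OpenCV 4.12 (cv2) and the standard library are available. Lean on these libraries where they do the work, as an engineer would, in place of code of your own. Each camera call takes 0.05 s, during which the arm holds its last target. There are 200 camera calls.

TASK

Stand the aluminium template plate that leans on the sloping rest, same edge down, upright in the empty middle slot of the rack, fully down and centred along the slot, and let go of it. The keeper rod bars the slot and must first be slid all the way back by its upright pin; its lock may be on or off, which shows only when you try the rod, and if it holds, a turn of the round knob frees it. Leave the rod drawn back for the plates still to come, the two wooden strips in their slots, and the banded canister and the wax block where they are.

Things in the scene. Friction and masses are not known exactly. Their poses are not given: they have to be found in the camera images.
- rack: fixed plywood rack 246 x 86 mm; origin under it at the middle slot, x along the rod from lock case to far guide, z up. Slots along y in a wooden block (76 mm in y) at x = -30, 0, +30 mm: 13 mm wide, open-ended, floor z = 10, top z = 36 mm. Grey lock case x = -124 to -66, 44 mm in y, top z = 110 mm; grey guide post x = 96 to 114, 40 mm in y, top z = 112 mm
- slot (a point): centre of the floor of the empty middle slot; axes as the rack's
- keeper (a joint): travel of the keeper rod along the rack's +x: 0 m = over the slots, 0.132 m = fully drawn back (its stop). 12 mm steel rod at z = 92 to 104 mm. Slides stiffly (about 2.5 N) and stays where it is left; if the hidden bolt holds it, it gives less than 2 mm. The bolt holds only while the knob is within about 35 degrees of its middle
- keeper_pin (a point): centre of the top of the upright pin on the rod, by which it is pushed or pulled: 10 mm in diameter, reaching 34 mm above the rod (z = 104 to 138 mm in the rack frame); moves with the rod, at x = -45 mm when the rod is over the slots
- knob_top (a point): centre of the top of the round black lock knob on the lock case (34 mm across, grip from z = 116 to 140 mm in the rack frame, upright axis). The point is fixed; the knob looks alike at every angle. It turns 120 degrees either way from its middle (0.06 N m). If the rod is held, turning it about 80 degrees either way frees it; turning it when the rod is free may lock it
- plate: aluminium plate 8 mm thick (x), 70 mm wide (y), 76 mm high (z), 0.115 kg nominal; origin at the centre of its lower edge, z along its height. It leans at 35 degrees from vertical on the rest
- rest: fixed wooden rest, foot 110 x 84 mm; origin under the foot's centre, z up. Two 10 mm wide arms at y = +-30 mm hold the plate's lower 49 mm from beneath, with a lip at its foot; the 50 mm between the arms is open. The plate's top leans towards the rest's -x
- strip_a: wooden strip 8 x 70 x 40 mm standing on its edge in the slot at x = -30 mm, top at z = 50 mm; origin at the centre of its lower edge
- strip_b: the same in the slot at x = +30 mm
- canister: white and grey banded canister with a black cap, 67 mm in diameter, 150 mm high, standing; origin under it
- wax: brown wax block 30 x 56 x 22 mm on the desk; origin under it

How it is judged:
By the outcome, as a careful person would: the job done as asked, in the order asked, and still so for the second after the job is handed in, with the robot touching nothing.
It also fails if it takes over 67 s, if anything falls off the work surface, if the arm or the gripper's body presses on something with over 40 N, if the wrist force passes 120 N, or if a joint passes its speed limit or range.

## Working session

There is one attempt and no reset: what is moved stays moved. The work goes in short steps, Python scripts to look and compute and a tool call to move; the robot and the scene stay as the last step left them, time stands still between calls to the robot, and variables do not carry over. Pictures are saved under pics/ and viewed, about 8 in all and at most 12, crops included, and the job is handed in when it is done.

Besides the shell and the picture viewer there is one more tool, called after ">>>" as name([rows], argument=value, ...), one row to a line, values as JSON. move_arm: Moves the arm, as the interface text tells. Shifts and turns lie within -1 to 1; 1 stands for 25 cm of shift or 90 degrees of turn. Its arguments: {"type":"object","properties":{"increments":{"type":"array","items":{"type":"array","items":{"type":"array","items":{"type":"number","minimum":-1,"maximum":1}}}},"gripper":{"type":"number"},"squeeze":{"type":"number"}},"required":["increments"]}

```bash
ls; mkdir -p pics
cat > h.py <<'E'
import numpy as np, cv2
from station import ctrl
from scipy.spatial.transform import Rotation as R
def cloud(im,E=None):
    d=im["depth"];K=im["K"];h,w=d.shape
    v,u=np.mgrid[:h,:w]
    P=np.stack([(u-K[0,2])/K[0,0]*d,-(v-K[1,2])/K[1,1]*d,-d],-1)
    E=im["extrinsics"] if E is None else E
    return P@E[:3,:3].T+E[:3,3]
def save(im,n): cv2.imwrite("pics/"+n,im["pixels"][:,:,::-1])
E
python3 - <<'E'
from h import *
o=ctrl.get_obs();print({k:np.round(v,3) for k,v in o.items()})
print(np.round(R.from_rotvec(o["tool_rot"]).as_matrix(),3))
for c in("top","scene"):
    im=ctrl.get_image(c);save(im,c+"0.png");np.savez(c+"0.npz",**im)
    P=cloud(im)
    print(c,np.round(im["extrinsics"],3).tolist(),im["K"].tolist(),[k for k in im])
    for t in("rack","keeper","keeper_pin","knob_top","plate","rest","strip_a","canister","wax"):
        for r in ctrl.trace(c,t)[:2]:
            p=P[r["region"]&(im["depth"]>0)]
            if len(p):print(t,round(r["score"],2),np.round(r["pixel"]),len(p),np.round(np.median(p,0),3),np.round(p.min(0),3),np.round(p.max(0),3))
E
```

```text
pics
{'t': np.float64(0.0), 'q': array([-1.327,  0.053,  1.614, -0.   ,  1.476, -0.119]), 'dq': array([-0.001, -0.   , -0.001,  0.001, -0.   ,  0.   ]), 'effort': array([-0.0000e+00, -3.9368e+01, -3.7018e+01, -0.0000e+00,  7.0000e-03,
       -0.0000e+00]), 'tool_pos': array([ 0.222, -0.584,  0.244]), 'tool_rot': array([ 0.939,  1.361, -0.937]), 'contact_force': array([0.445, 0.05 , 0.77 ]), 'wrist_torque': array([0.018, 0.041, 0.012]), 'opening': np.float64(0.086)}
[[-0.001  0.935  0.355]
 [ 0.002  0.355 -0.935]
 [-1.     0.    -0.002]]
top [[0.007, 0.996, -0.093, 0.502], [-1.0, 0.006, -0.006, 0.317], [-0.005, 0.094, 0.996, 0.972], [0.0, 0.0, 0.0, 1.0]] [[477.60989793832005, 0.0, 311.770642002664], [0.0, 477.60989793832005, 197.97701475522862], [0.0, 0.0, 1.0]] ['pixels', 'depth', 'K', 'extrinsics']
rack 0.86 [205. 370.] 5002 [0.578 0.213 0.034] [ 0.449  0.144 -0.002] [0.703 0.271 0.144]
rack 0.64 [234. 272.] 1251 [0.525 0.399 0.01 ] [ 0.487  0.354 -0.002] [0.604 0.45  0.086]
keeper 0.72 [197. 376.] 594 [0.591 0.204 0.103] [0.52  0.174 0.007] [0.673 0.224 0.141]
keeper_pin 0.81 [193.
[... 1353 characters left out ...]
 451 [0.572 0.212 0.104] [0.522 0.116 0.016] [0.668 0.227 0.141]
knob_top 0.77 [177. 353.] 6443 [0.542 0.23  0.037] [ 0.446  0.04  -0.002] [0.767 0.277 0.144]
plate 0.65 [250. 314.] 463 [0.535 0.41  0.078] [ 0.515  0.309 -0.   ] [0.568 0.439 0.091]
rest 0.84 [267. 319.] 2466 [0.531 0.412 0.011] [ 0.482  0.335 -0.001] [0.601 0.454 0.085]
strip_a 0.68 [171. 330.] 271 [0.607 0.204 0.045] [ 0.579  0.113 -0.002] [0.632 0.241 0.097]
strip_a 0.59 [187. 351.] 287 [0.55  0.229 0.045] [0.541 0.185 0.013] [0.561 0.254 0.054]
canister 0.7 [210. 244.] 2662 [0.668 0.409 0.102] [ 0.649  0.346 -0.   ] [0.765 0.424 0.153]
wax 0.72 [199. 274.] 490 [0.678 0.3   0.022] [ 0.654  0.269 -0.   ] [0.7   0.374 0.091]
```

```bash
python3 - <<'E'
import cv2,numpy as np
a=cv2.imread("pics/top0.png")[110:290,220:440];b=cv2.imread("pics/scene0.png")[90:330,200:440]
a=cv2.resize(a,None,fx=2.2,fy=2.2);b=cv2.resize(b,(0,0),fx=1.65,fy=1.65)
h=max(a.shape[0],b.shape[0])
f=lambda i:cv2.copyMakeBorder(i,0,h-i.shape[0],0,0,cv2.BORDER_CONSTANT)
o=np.hstack([f(a),f(b)]);o=cv2.resize(o,None,fx=800/o.shape[1],fy=800/o.shape[1]);cv2.imwrite("pics/c0.png",o);print(o.shape)
E
python3 - <<'E'
from h import *
# precise fits
def rect(P,m):
    p=P[m]; r=cv2.minAreaRect(p[:,:2].astype(np.float32)*1000); return len(p),np.round(r[0],1),np.round(r[1],1),round(r[2],1),np.round(np.median(p[:,2])*1000,1)
for c in("top","scene"):
    im=dict(np.load(c+"0.npz"));P=cloud(im);x,y,z=P[...,0],P[...,1],P[...,2]
    inr=(x>.43)&(x<.73)&(y>.12)&(y<.30)
    print(c)
    print("knob",rect(P,inr&(abs(z-.140)<.004)&(x<.53)))
    print("pin",rect(P,inr&(abs(z-.138)<.004)&(x>.53)))
    print("case",rect(P,inr&(abs(z-.110)<.003)&(x<.54)))
    print("post",rect(P,inr&(abs(z-.112)<.003)&(x>.65)))
    m=inr&(abs(z-.036)<.003)&(x>.5)&(x<.65);print("block",rect(P,m))
    m=inr&(abs(z-.050)<.003)
    print("sa",rect(P,m&(x<.575)));print("sb",rect(P,m&(x>.59)))
    m=inr&(abs(z-.103)<.003)&(x>.535)&(x<.65);print("rod",rect(P,m), np.polyfit(x[m],y[m],1))
    rr=(x>.46)&(x<.63)&(y>.33)&(y<.47)
    m=rr&(z>.03)&(x<.6)
    p=P[m];
    # plane ransac
    rng=np.random.default_rng(0);best=None
    for _ in range(300):
        a=p[rng.choice(len(p),3,False)];n=np.cross(a[1]-a[0],a[2]-a[0]);
        if np.linalg.norm(n)<1e-7: continue
        n/=np.linalg.norm(n);k=abs((p-a[0])@n)<.002
        if best is None or k.sum()>best.sum():best=k
    q=p[best];cc=q.mean(0);n=np.linalg.svd(q-cc)[2][2];n*=np.sign(n[2]);print("plane",len(q),np.round(cc,4),np.round(n,3),q.min(0).round(3),q.max(0).round(3),"tilt",np.degrees(np.arcsin(n[2])))
    print("rest foot",rect(P,rr&(z>.004)&(z<.018)))
    print("wax",rect(P,(x>.64)&(x<.72)&(y<.34)&(y>.25)&(z>.016)&(z<.03)))
    print("can",rect(P,(x>.62)&(x<.75)&(y>.33)&(y<.45)&(z>.13)))
E
```

```text
(360, 800, 3)
top
knob (306, array([483.1, 226.4]), array([33. , 32.5]), 64.4, np.float64(139.4))
pin (25, array([537. , 215.8]), array([7.1, 7.2]), 89.5, np.float64(137.3))
case (428, array([499.5, 223.3]), array([44.1, 81. ]), 78.8, np.float64(109.7))
post (190, array([683.6, 186.5]), array([39.4, 18.2]), 79.9, np.float64(111.5))
block (854, array([563.9, 210.2]), array([ 76. , 131.1]), 78.7, np.float64(35.7))
sa (120, array([515.6, 217.8]), array([67.6, 92.1]), 89.8, np.float64(49.4))
sb (126, array([641.5, 187.8]), array([67.9, 84. ]), 69.5, np.float64(49.6))
rod (330, array([592.2, 204.6]), array([ 13.4, 117.5]), 76.7, np.float64(102.8)) [-0.21221962  0.33078757]
plane 776 [0.5458 0.3988 0.0618] [ 0.801 -0.147  0.581] [0.52  0.361 0.03 ] [0.574 0.436 0.092] tilt 35.4959396874356
rest foot (1409, array([543.4, 404.5]), array([130.8, 165.8]), 89.9, np.float64(9.4))
wax (415, array([686.4, 296.3]), array([55.9, 30.6]), 80.5, np.float64(21.6))
can (1284, array([709.6, 381.7]), array([ 59.3, 107.1]), 70.0, np.float64(150.2))
scene
knob (236, array([480.5, 228.6]), array([34.6, 32.6])
[... 267 characters left out ...]
ck (746, array([561., 213.]), array([ 77.9, 133.4]), 77.9, np.float64(36.7))
sa (214, array([506.7, 228.6]), array([68.5, 98.4]), 78.5, np.float64(50.5))
sb (160, array([640. , 188.4]), array([70.7, 85.9]), 69.6, np.float64(50.5))
rod (260, array([592.8, 206.8]), array([ 13.5, 117.8]), 77.1, np.float64(103.5)) [-0.21249535  0.33390774]
plane 366 [0.5413 0.4049 0.067 ] [ 0.795 -0.129  0.593] [0.517 0.363 0.03 ] [0.572 0.439 0.091] tilt 36.371614880926
rest foot (2236, array([544.3, 400.7]), array([168.3, 138.5]), 0.0, np.float64(10.6))
wax (362, array([684.3, 297.3]), array([58.6, 31.6]), 82.4, np.float64(22.6))
can (1461, array([708.1, 385.4]), array([ 57.8, 108.3]), 69.6, np.float64(150.8))
```

View pics/c0.png

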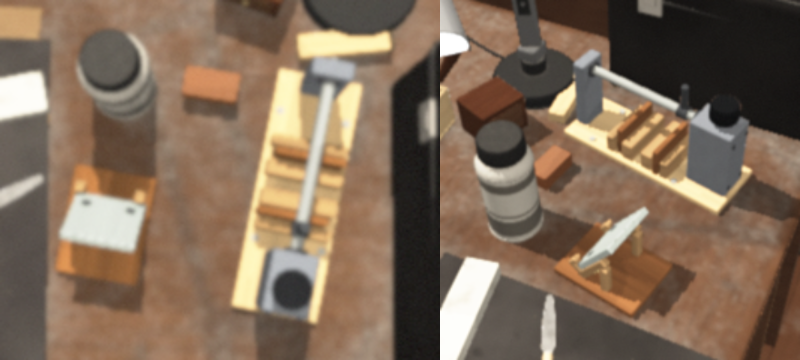

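Picture 1 (both views side by side): the rack is on the right with its rod over the slots and the knob near the robot. The plate is on the rest at about (105,220), with the canister and wax beyond it. A dark body stands just right of the rack. Next I check heights along the approach and refine the poses.

Run:
```python
from h import *
Ps=[];
for c in("top","scene"):
    im=dict(np.load(c+"0.npz"));P=cloud(im)[im["depth"]>0];Ps.append(P)
    if c=="top":save(im,"top_full.png")
P=np.vstack(Ps)
print("max height cm; rows x 0.2..1.0 step .05, cols y -0.6..0.7 step .05")
print("      ",*["%3d"%round(100*y) for y in np.arange(-.6,.7,.05)])
for x in np.arange(.15,1.05,.05):
    r=[]
    for y in np.arange(-.6,.7,.05):
        m=(P[:,0]>=x)&(P[:,0]<x+.05)&(P[:,1]>=y)&(P[:,1]<y+.05)
        r.append("%3d"%round(100*np.percentile(P[m,2],99)) if m.sum()>3 else "  .")
    print("%.2f  "%x,*r)
# fit rack pose: template on both clouds via top faces in local frame
from scipy.optimize import minimize
def boxes(Q):
    B=[((-124,-66),(-22,22),110),((96,114),(-20,20),112)]
    B+=[((a,b),(-38,38),36) for a,b in((-23.5,-6.5),(6.5,23.5))]+[((-34,-26),(-35,35),50),((26,34),(-35,35),50)]
    return B
for nm,Pc in zip(("top","scene"),Ps):
    Pm=Pc*1000;Pm=Pm[(Pm[:,0]>420)&(Pm[:,0]<740)&(Pm[:,1]>110)&(Pm[:,1]<310)]
    def cost(v):
        c,s=np.cos(v[2]),np.sin(v[2]);d=Pm[:,:2]-v[:2];lx=c*d[:,0]+s*d[:,1];ly=-s*d[:,0]+c*d[:,1]
        t=0
        for (a,b),(e,f),h in boxes(0):
            k=abs(Pm[:,2]-h)<3.5
            sg=lambda u:1/(1+np.exp(-u/1.0))
            w=sg(lx-a)*sg(b-lx)*sg(ly-e)*sg(f-ly)
            t+=(w*np.where(k,1,-1)).sum()
        return -t
    best=min((minimize(cost,[579+i,208+j,-.2+k],method="Nelder-Mead",options=dict(initial_simplex=np.array([[579+i,208+j,-.2+k],[584+i,208+j,-.2+k],[579+i,213+j,-.2+k],[579+i,208+j,-.17+k]]))) for i in(-3,3) for j in(-3,3) for k in(-.02,.02)),key=lambda r:r.fun)
    print(nm,np.round(best.x,1),np.degrees(best.x[2]),best.fun)
```

```text
max height cm; rows x 0.2..1.0 step .05, cols y -0.6..0.7 step .05
       -60 -55 -50 -45 -40 -35 -30 -25 -20 -15 -10  -5   0   5  10  15  20  25  30  35  40  45  50  55  60  65
0.15   -73 -64   9   9 -13  -3 -16 -73 -63   0  -1  -1  -1  39  28 -63 -73 -73 -73 -73 -73 -73 -73 -73 -73 -73
0.20   -22 -22  -8  -8  -5   2   3 -73 -73 -73 -73 -73  39  40  29 -73 -73 -73 -73 -73 -73 -73 -73 -73 -73 -73
0.25     0 -22   4   3   0   0   0   0   1   1   0   0  26 -73 -73 -73 -73 -73 -73 -73 -73 -73 -73 -73 -73 -73
0.30     2   4   5   4   5   2   7   5   2   6   6   0  21  21  21 -73 -73   .   .   .   .   .   .   .   4   9
0.35     3   4   5   7   8   7   7   5   6   6   1  18  21  21  21   0   0   0   0   0   0   1   1   1  11  14
0.40     4   7   8   8   8   8   8   7   6   6   .  23  21  24  21   1   0   0   0   0   0   1   1   1  11  14
0.45     .   8   8   8  12   8   8  12  12   3   .  26  23  25  21   1  14  11   0   1   1   1   2   2   2  10
0.50     4   8   2   6  15  18  18  18   6   6   .  27  25  26  21   5  14   4   0   9   9   1   2   2   1  10
0.55     6   4   6   6   .  18  21
[... 533 characters left out ...]
 .   .   .   .   .   .   2  27   .   .  29  25   2   3  39   6  33  32  30  25  14   2   3   3   3
0.85     .   .   .   .   .   7   8  18  30  30   .  29  23   0   2   2  35  35  34  30  19  16   8   8   3   3
0.90     .   .   .   .   1   3   0  19  18   .   .  23  16   0   1   0  33  36  34  13  16   8   3   8   8   8
0.95     .   .   .   .   0   1   1   1   0   .   .  23  23   0   0   0   1  30  19  19  14   8   8   7   6   8
1.00     .   .   .   .   .   1   1   2   1   .   .  22  22   0   0   0  22  20  21  15  15   9   9  11   7   2
top [ 5.818e+02  2.047e+02 -2.000e-01] -11.297345864354723 -475.1253218741458
scene [ 5.803e+02  1.907e+02 -1.000e-01] -5.429982106931619 -126.43470291606386
```

View pics/top0.png

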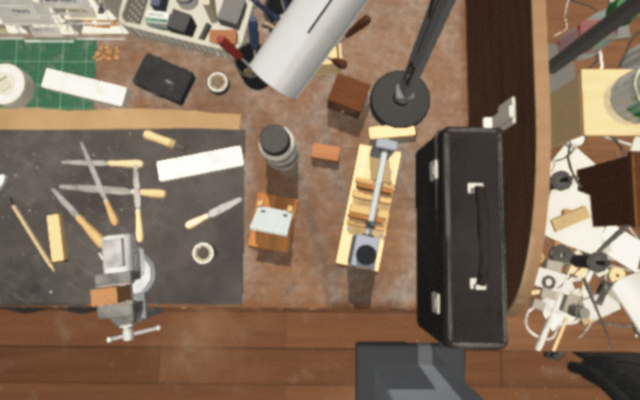

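View pics/scene0.png

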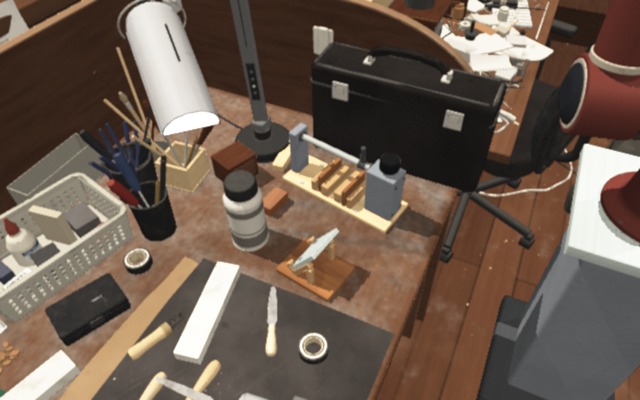

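Pictures 2 and 3 (full views): a black toolbox about 0.21 m high (0.25 m with its handle) and the desk wall (0.29 m) lie between the start and the rack. The lamp is beyond x = 0.7. I rise first, then cross high.

>>> move_arm([
  [[-0.16,0,0,0],[-0.16,0,0,0],[-0.16,0,0,0],[-0.16,0,0,0],[-0.16,0,0,0],[0,0.102,-0.11,0],[0,0.102,-0.11,0],[0,0.102,-0.11,0],[0,0.102,-0.11,0],[0,0.102,-0.11,0],[0,0.102,-0.11,0],[0,0.102,-0.11,0],[0,0.102,-0.11,0],[0,0.102,-0.11,0],[0,0.102,-0.11,0]],
], gripper=0, squeeze=30)

```text
t: 2.25
tool_pos: [0.3628, -0.2349, 0.4455]
tool_rot: [0.938, 1.358, -0.938]
contact_force: [1.0, -0.2, -0.4]
opening: 0.0855
```

>>> move_arm([
  [[0,0.102,-0.11,0],[0,0.102,-0.11,0],[0,0.102,-0.11,0],[0,0.102,-0.11,0],[0,0.102,-0.11,0],[0,0.102,-0.11,0],[0,0.102,-0.11,0],[0,0.102,-0.11,0],[0,0.102,-0.11,0],[0,0.102,-0.11,0],[0,0.102,-0.11,0],[0,0.102,-0.11,0],[0,0.102,-0.11,0],[0,0.102,-0.11,0],[0,0,0,0]],
])

```text
t: 3.5
tool_pos: [0.5606, 0.2549, 0.4427]
tool_rot: [0.934, 1.364, -0.935]
contact_force: [-0.6, -0.8, -0.8]
opening: 0.0853
```

>>> move_arm([
  [[0,0,0,0.072],[0,0,0,0.072],[0,0,0,0.072],[0,0,0,0.072],[0,0,0,0.071],[0,0,0,0],[0,0,0,0]],
])

```text
t: 4.08
tool_pos: [0.5597, 0.2498, 0.4453]
tool_rot: [1.354, 1.109, -1.354]
contact_force: [0.0, 0.3, -0.9]
opening: 0.0855
```

```bash
cat >> h.py <<'E'
from scipy.optimize import minimize
def wcloud(im,o):
    T=np.eye(4);T[:3,:3]=R.from_rotvec(o["tool_rot"]).as_matrix();T[:3,3]=o["tool_pos"]
    return cloud(im,T@im["tool_from_camera"])
def rect(P,m):
    p=P[m]
    if len(p)<5:return len(p)
    r=cv2.minAreaRect(p[:,:2].astype(np.float32)*1000); return len(p),np.round(r[0],1),np.round(r[1],1),round(r[2],1),np.round(np.median(p[:,2])*1000,1)
E
python3 - <<'E'
from h import *
o=ctrl.get_obs();im=ctrl.get_image("wrist");save(im,"w1.png")
print(o["q"].round(2),im["tool_from_camera"].round(3).tolist())
P=wcloud(im,o);np.savez("w1.npz",P=P)
x,y,z=P[...,0],P[...,1],P[...,2];ok=im["depth"]>0
inr=ok&(x>.43)&(x<.73)&(y>.12)&(y<.30)
print("knob",rect(P,inr&(abs(z-.140)<.004)&(x<.51)))
print("pin",rect(P,inr&(abs(z-.138)<.005)&(x>.52)))
print("case",rect(P,inr&(abs(z-.110)<.003)&(x<.54)))
print("post",rect(P,inr&(abs(z-.112)<.003)&(x>.65)))
c,s=np.cos(-.198),np.sin(-.198);lx=c*(x-.58)+s*(y-.207);ly=-s*(x-.58)+c*(y-.207)
L=np.dstack([lx,ly,z])
for a,b,h,n in((-.026,-.003,.036,"wallL"),(.003,.026,.036,"wallR"),(-.038,-.022,.05,"sa"),(.022,.038,.05,"sb")):
    print(n,rect(L,ok&(abs(ly)<.05)&(lx>a)&(lx<b)&(abs(z-h)<.005)))
E
```

```text
[ 0.3  -0.02  1.36 -0.    1.8   2.07] [[0.0, 0.275, -0.961, -0.13], [0.001, 0.961, 0.275, 0.069], [1.0, -0.001, -0.0, -0.001], [0.0, 0.0, 0.0, 1.0]]
knob (423, array([481.5, 228.8]), array([34.1, 35.3]), 58.8, np.float64(141.4))
pin (42, array([535.5, 218.4]), array([9.2, 8.6]), 66.5, np.float64(139.1))
case (536, array([499.2, 225.5]), array([44. , 83.4]), 78.4, np.float64(111.4))
post (411, array([680.9, 189.3]), array([39.2, 20.8]), 78.4, np.float64(113.2))
wallL (356, array([-16.3,   2.3]), array([75.9, 15.7]), 90.0, np.float64(37.6))
wallR (367, array([14. ,  2.6]), array([15. , 75.2]), 0.0, np.float64(37.7))
sa (164, array([-30.7,   6.2]), array([ 7.1, 67.9]), 0.1, np.float64(51.4))
sb (173, array([28.3,  0.7]), array([ 6.5, 69. ]), 0.0, np.float64(51.6))
```

View pics/w1.png

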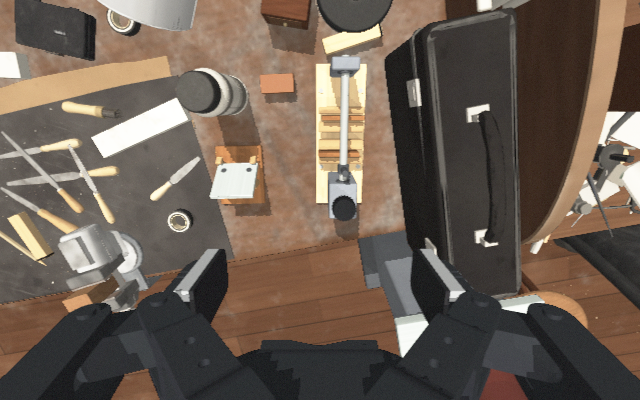

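Picture 4 (wrist): the rack is at columns 315-365, with its pin at (344,172) and knob at (343,207). The plate is at (233,180) and the toolbox edge is right of column 390. Rack origin is about (579.4, 208.8) mm with yaw -11.3°, and all three cameras agree within 2 mm. I check the toolbox edge before going down.

Run:
```python
from h import *
P=np.load("w1.npz")["P"].reshape(-1,3);im=dict(np.load("top0.npz"));Q=cloud(im).reshape(-1,3)
for n,A in(("w",P),("t",Q)):
  for x in np.arange(.35,.75,.05):
    m=(abs(A[:,0]-x)<.02)&(A[:,2]>.19)&(A[:,2]<.26)&(A[:,1]>.0)&(A[:,1]<.25)
    if m.sum()>5:print(n,round(x,2),np.percentile(A[m,1],[2,98]).round(3),A[m,2].max().round(3))
print(R.from_rotvec(ctrl.get_obs()["tool_rot"]).as_matrix().round(3))
```

```text
w 0.35 [0.021 0.079] 0.216
w 0.4 [0.02  0.116] 0.216
w 0.45 [0.019 0.117] 0.253
w 0.5 [0.02  0.116] 0.259
w 0.55 [0.02  0.115] 0.257
w 0.6 [0.02  0.114] 0.253
w 0.65 [0.017 0.114] 0.256
w 0.7 [0.005 0.113] 0.244
t 0.35 [0.018 0.115] 0.215
t 0.4 [0.018 0.115] 0.215
t 0.45 [0.018 0.114] 0.252
t 0.5 [0.017 0.113] 0.257
t 0.55 [0.016 0.113] 0.256
t 0.6 [0.016 0.112] 0.245
t 0.65 [0.015 0.111] 0.215
t 0.7 [0.001 0.109] 0.232
[[ 0.     0.98  -0.197]
 [-0.    -0.197 -0.98 ]
 [-1.     0.    -0.   ]]
```

>>> move_arm([
  [[0,-0.035,0.073,0],[0,-0.035,0.072,0],[0.15,0,0,0],[0.15,0,0,0],[0.15,0,0,0],[0.15,0,0,0],[0.15,0,0,0],[0.15,0,0,0],[0.15,0,0,0],[0.1,0,0,0],[0.1,0,0,0],[0,0,0,0],[0,0,0,0]],
])

```text
t: 5.22
tool_pos: [0.5343, 0.2176, 0.1315]
tool_rot: [1.353, 1.109, -1.358]
contact_force: [-0.2, -0.4, 0.9]
opening: 0.0852
```

>>> move_arm([
  [[0,0,0,0],[0,0,0,0],[0,0,0,0],[0,0,0,0],[0,0,0,0],[0,0,0,0],[0,0,0,0],[0,0,0,0],[0,0,0,0],[0,0,0,0]],
], gripper=1)

```text
t: 6.05
tool_pos: [0.5355, 0.217, 0.1335]
tool_rot: [1.354, 1.106, -1.357]
contact_force: [-1.6, -5.6, 4.3]
opening: 0.0088
```

>>> move_arm([
  [[0,0.012,0,0],[0,0.012,0,0],[0,0,0,0],[0,0,0,0]],
])

```text
t: 6.38
tool_pos: [0.5415, 0.2158, 0.1335]
tool_rot: [1.355, 1.106, -1.357]
contact_force: [-1.5, -4.3, 4.0]
opening: 0.0081
```

>>> move_arm([
  [[0,0.04,0,0],[0,0.04,0,0],[0,0.04,0,0],[0,0,0,0]],
])

```text
t: 6.72
tool_pos: [0.5722, 0.2096, 0.1335]
tool_rot: [1.356, 1.104, -1.355]
contact_force: [1.6, -5.9, 2.7]
opening: 0.0085
```

Run:
```python
from h import *
o=ctrl.get_obs();print(o["contact_force"].round(1),o["tool_pos"].round(4),o["opening"])
a=ctrl.get_image("wrist");b=ctrl.get_image("scene")
i=cv2.resize(b["pixels"][100:240,270:430],None,fx=2.5,fy=2.5);j=cv2.resize(a["pixels"],(560,350))
cv2.imwrite("pics/c5.png",cv2.resize(np.hstack([i[:350,:],j]),None,fx=.8,fy=.8)[:,:,::-1])
```

```text
[ 1.6 -5.9  2.7] [0.5722 0.2096 0.1335] 0.008504548962897995
```

View pics/c5.png

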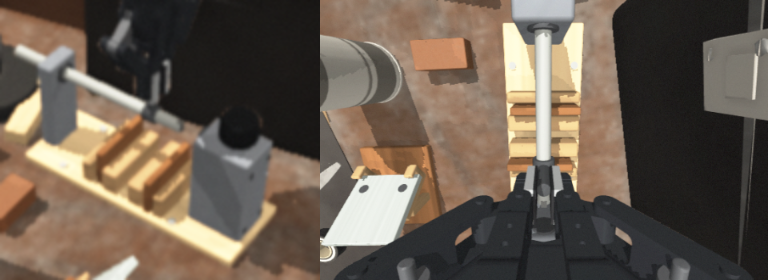

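Picture 5: the rod has left the lock case and moves with the gripped pin, so the lock is off. The knob can stay untouched. I draw it on to its stop.

>>> move_arm([
  [[0,0.045,0,0],[0,0.045,0,0],[0,0.045,0,0],[0,0.045,0,0],[0,0.045,0,0],[0,0.045,0,0],[0,0.045,0,0],[0,0.04,0,0],[0,0.01,0,0],[0,0.01,0,0],[0,0,0,0]],
])

```text
t: 7.73
tool_pos: [0.6627, 0.1915, 0.1335]
tool_rot: [1.356, 1.106, -1.356]
contact_force: [-1.0, -4.8, 4.0]
opening: 0.0086
```

>>> move_arm([
  [[0,0.01,0,0],[0,0.01,0,0],[0,0.01,0,0],[0,0,0,0]],
])

```text
t: 8.07
tool_pos: [0.6653, 0.191, 0.1334]
tool_rot: [1.348, 1.116, -1.366]
contact_force: [-18.6, -3.0, 15.1]
opening: 0.0085
```

>>> move_arm([
  [[0,-0.007,0,0],[0,-0.007,0,0],[0,0,0,0]],
])

```text
t: 8.32
tool_pos: [0.665, 0.1911, 0.1335]
tool_rot: [1.353, 1.108, -1.358]
contact_force: [-6.1, -3.9, 6.6]
opening: 0.0081
```

>>> move_arm([
  [[0,0,0,0],[0,0,0,0],[0,0,0,0],[0,0,0,0],[0,0,0,0],[-0.06,0,0,0],[-0.1,0,0,0],[-0.15,0,0,0],[-0.15,0,0,0],[-0.15,-0.03,0,0],[-0.1,-0.1,0,0],[0,-0.15,0,0],[0,-0.15,-0.05,0],[0,-0.08,-0.14,0],[0,0,-0.15,0],[0,0,-0.15,0],[0,0,0,0],[0,0,0,0]],
], gripper=0.5)

```text
t: 9.82
tool_pos: [0.5656, 0.3384, 0.311]
tool_rot: [1.354, 1.109, -1.354]
contact_force: [1.4, -0.9, -0.1]
opening: 0.0429
```

Run:
```python
from h import *
o=ctrl.get_obs();im=ctrl.get_image("wrist");save(im,"w2.png")
print(o["q"].round(2),o["tool_pos"].round(4),R.from_rotvec(o["tool_rot"]).as_matrix().round(3).tolist())
P=wcloud(im,o);np.savez("w2.npz",P=P)
def look(P,d,n):
    x,y,z=P[...,0],P[...,1],P[...,2];ok=d>0
    print(n,"pin",rect(P,ok&(abs(z-.138)<.005)&(x>.63)&(x<.7)&(y>.15)&(y<.23)))
    c,s=np.cos(-.198),np.sin(-.198);lx=c*(x-.5794)+s*(y-.2088);ly=-s*(x-.5794)+c*(y-.2088);L=np.dstack([lx,ly,z])
    for a,b,h,nn in((-.026,-.003,.036,"wallL"),(.003,.026,.036,"wallR"),(-.038,-.022,.05,"sa"),(.022,.038,.05,"sb")):
        print(nn,rect(L,ok&(abs(ly)<.05)&(lx>a)&(lx<b)&(abs(z-h)<.005)))
    m=ok&(x>.47)&(x<.6)&(y>.34)&(y<.46)&(z>.028)
    p=P[m];rng=np.random.default_rng(0);best=None
    for _ in range(500):
        a=p[rng.choice(len(p),3,False)];nv=np.cross(a[1]-a[0],a[2]-a[0])
        if np.linalg.norm(nv)<1e-7: continue
        nv/=np.linalg.norm(nv)
        if abs(abs(nv[2])-.57)>.1: continue
        k=abs((p-a[0])@nv)<.0015
        if best is None or k.sum()>best.sum():best=k
    q=p[best];cc=q.mean(0);nv=np.linalg.svd(q-cc)[2][2];nv*=np.sign(nv[2])
    e=np.cross([0,0,1],nv);e/=np.linalg.norm(e);u=np.cross(nv,e)
    a=(q-cc)@e;b=(q-cc)@u
    r=cv2.minAreaRect((np.c_[a,b]*1000).astype(np.float32))
    ctr=cc+e*r[0][0]/1000+u*r[0][1]/1000
    print("plate n",nv.round(3),"tilt",np.degrees(np.arcsin(nv[2])).round(1),"yaw",np.degrees(np.arctan2(nv[1],nv[0])).round(1),"rect",np.round(r[1],1),r[2],"face centre",ctr.round(4),"u",u.round(3),len(q))
look(P,im["depth"],"wrist")
for c in("top","scene"):
    j=ctrl.get_image(c);look(cloud(j),j["depth"],c)
```

```text
[ 0.43  0.1   1.45 -0.    1.59  2.2 ] [0.5656 0.3384 0.311 ] [[0.0, 0.98, -0.197], [0.0, -0.197, -0.98], [-1.0, 0.0, -0.0]]
wrist pin (132, array([664.4, 192.8]), array([9.5, 9.1]), 46.4, np.float64(139.1))
wallL (824, array([-15.3,   1. ]), array([17.2, 75.4]), 0.1, np.float64(37.5))
wallR (842, array([15. ,  0.8]), array([16.2, 76.2]), 0.1, np.float64(37.5))
sa (380, array([-29.7,   5. ]), array([ 7.3, 69.7]), 0.0, np.float64(51.5))
sb (348, array([29.8, -0.9]), array([ 5.9, 69.7]), 0.0, np.float64(51.6))
plate n [-0.853  0.053  0.52 ] tilt 31.3 yaw 176.4 rect [58.9 53. ] 12.022859573364258 face centre [0.5778 0.3695 0.3743] u [ 0.519 -0.032  0.854] 4861
top pin (26, array([665.8, 189.8]), array([8.6, 9. ]), 6.1, np.float64(137.3))
wallL (64, array([-12.9,  24.4]), array([20.2, 16.9]), 89.8, np.float64(35.7))
wallR (7, array([ 22.4, -37.4]), array([6.2, 3.7]), 33.1, np.float64(36.3))
sa (60, array([-28.1,  23.5]), array([ 7.9, 27.9]), 0.5, np.float64(49.7))
sb (27, array([ 32., -31.]), array([ 7.5, 11.8]), 7.8, np.float64(49.6))
plate n [ 0.277 -0.684  0.674] tilt 42.4 yaw -68.0 rect [121.1  45.5] 2.5523083209991455 face centre [0.5302 0.3597 0.6039] u [-0.253  0.625  0.738] 1008
scene pin (22, array([663.3, 192.3]), array([9.3, 7.6]), 54.1, np.float64(137.5))
wallL (178, array([-12.7,  -0.2]), array([16.5, 79.2]), 5.2, np.float64(36.8))
wallR (292, array([15.6,  0.6]), array([77.2, 20.8]), 90.0, np.float64(36.6))
sa (148, array([-30.3,   4. ]), array([ 8.9, 69.5]), 0.3, np.float64(50.3))
sb (138, array([29.4, -1.8]), array([ 9.7, 69.5]), 1.5, np.float64(50.2))
plate n [ 0.779 -0.392  0.49 ] tilt 29.3 yaw -26.7 rect [57.1 97.7] 30.905868530273438 face centre [0.5592 0.3647 0.4152] u [-0.438  0.22   0.872] 349
```

View pics/w2.png

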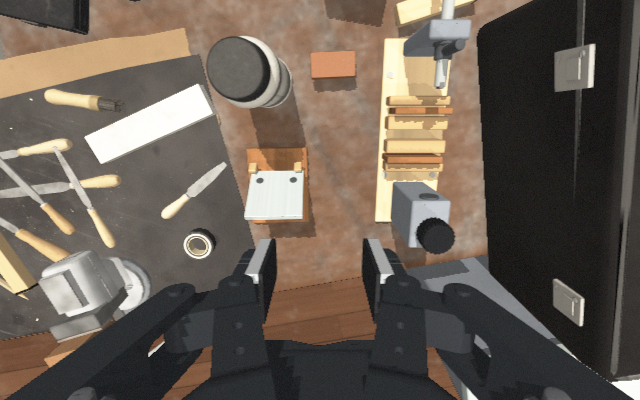

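Picture 6 (wrist): the slots are open, the pin sits by the guide post at (437,75), and the strips are in place. The plate on the rest is at (275,195). I redo the plate fit with the gripper masked out.

Run:
```python
from h import *
def fit(P,n):
    x,y,z=P[...,0],P[...,1],P[...,2]
    m=(x>.49)&(x<.6)&(y>.34)&(y<.46)&(z>.026)&(z<.1)
    p=P[m];rng=np.random.default_rng(0);best=None
    for _ in range(500):
        a=p[rng.choice(len(p),3,False)];nv=np.cross(a[1]-a[0],a[2]-a[0])
        if np.linalg.norm(nv)<1e-7: continue
        nv/=np.linalg.norm(nv)
        if abs(abs(nv[2])-.57)>.08: continue
        k=abs((p-a[0])@nv)<.0015
        if best is None or k.sum()>best.sum():best=k
    q=p[best];cc=q.mean(0);nv=np.linalg.svd(q-cc)[2][2];nv*=np.sign(nv[2])
    e=np.cross([0,0,1],nv);e/=np.linalg.norm(e);u=np.cross(nv,e)
    r=cv2.minAreaRect((np.c_[(q-cc)@e,(q-cc)@u]*1000).astype(np.float32))
    ctr=cc+e*r[0][0]/1000+u*r[0][1]/1000
    print(n,"n",nv.round(3),"tilt",np.degrees(np.arcsin(nv[2])).round(1),"yaw",np.degrees(np.arctan2(nv[1],nv[0])).round(1),"rect",np.round(r[1],1),round(r[2],1),"ctr",ctr.round(4),"u",u.round(3),len(q),"z",q[:,2].min().round(4),q[:,2].max().round(4))
fit(np.load("w2.npz")["P"],"w2")
fit(np.load("w1.npz")["P"],"w1")
for c in("top","scene"):fit(cloud(dict(np.load(c+"0.npz"))),c)
P=np.load("w2.npz")["P"];x,y,z=P[...,0],P[...,1],P[...,2]
r=(x>.46)&(x<.64)&(y>.33)&(y<.47)
print("foot",rect(P,r&(abs(z-.012)<.005)))
c,s=np.cos(-.17),np.sin(-.17)
# profile of rest in its y
lx=c*(x-.545)+s*(y-.4);ly=-s*(x-.545)+c*(y-.4)
for a in np.arange(-.07,.075,.01):
    m=r&(abs(lx-a)<.005);
    print(round(a,2),[ (int(1000*np.median(z[m&(abs(ly-b)<.005)])) if (m&(abs(ly-b)<.005)).sum()>2 else None) for b in np.arange(-.05,.055,.01)])
```

```text
w2 n [ 0.805 -0.143  0.576] tilt 35.2 yaw -10.1 rect [76.9 70.4] 89.6 ctr [0.5466 0.4011 0.0599] u [-0.567  0.101  0.817] 2464 z 0.0276 0.0917
w1 n [ 0.805 -0.141  0.576] tilt 35.2 yaw -9.9 rect [70.8 78.2] 0.1 ctr [0.5468 0.401  0.0594] u [-0.568  0.099  0.817] 1314 z 0.0267 0.0921
top n [ 0.801 -0.147  0.58 ] tilt 35.4 yaw -10.4 rect [69.9 78.7] 0.6 ctr [0.5478 0.3983 0.0588] u [-0.57   0.105  0.815] 739 z 0.0262 0.0916
scene n [ 0.799 -0.136  0.586] tilt 35.9 yaw -9.6 rect [72.3 81.1] 0.1 ctr [0.5472 0.4007 0.0585] u [-0.577  0.098  0.811] 355 z 0.0262 0.0912
foot (1707, array([535.1, 411.1]), array([137.8, 115.6]), 0.8, np.float64(11.6))
-0.07 [1, 1, 1, 1, 1, 1, 1, 1, 1, 2, 2]
-0.06 [1, 1, 2, 2, 2, 6, 2, 2, 1, 1, 2]
-0.05 [1, 2, 12, 11, 11, 12, 12, 11, 11, 12, None]
-0.04 [1, 2, 11, None, None, None, None, None, None, None, None]
-0.03 [1, 2, 11, None, 86, 86, 87, 86, None, None, 1]
-0.02 [1, 2, 86, 87, 87, 87, 87, 87, 87, 87, 1]
-0.01 [1, 2, 74, 76, 76, 76, 76, 75, 76, 74, 2]
0.0 [1, 2, 59, 61, 62, 61, 62, 62, 61, 64, 2]
0.01 [1, 2, 45, 47, 48, 47, 47, 47, 47, 11, 1]
0.02 [1, 2, 318, 37, 362, 356, 32, 32, 33, 12, 1]
0.03 [1, 319, 325, 354, 371, 12, 11, 11, 29, 12, 1]
0.04 [382, 332, 345, 349, 372, 380, 387, 11, 12, 11, 1]
0.05 [394, 385, 374, 10, 350, 12, 11, 10, 11, 10, 1]
0.06 [1, 1, 1, 1, 1, 1, 1, 1, 1, 1, 1]
0.07 [1, 1, 1, 1, 1, 1, 1, 1, 1, 1, 1]
```

>>> move_arm([
  [[0,-0.047,-0.115,-0.0724],[0,-0.047,-0.114,-0.0724],[0,0,0,-0.0724],[0,0,0,-0.0724],[0,0,0,-0.0724],[0,0,0,-0.0724],[0,0,0,-0.0724],[0,0,0,-0.0724],[0,0,0,-0.0724],[0,0,0,-0.0724],[0,0,0,-0.0724],[0,0,0,-0.0724],[0,0,0,-0.0724],[0,0,0,-0.0724],[0,0,0,0],[0,0,0,0],[0,0,0,0]],
], gripper=0)

```text
t: 11.38
tool_pos: [0.5512, 0.3959, 0.3107]
tool_rot: [0.144, 1.566, -0.144]
contact_force: [0.3, -0.4, 0.4]
opening: 0.0855
```

Run:
```python
from h import *
o=ctrl.get_obs();M=R.from_rotvec(o["tool_rot"]).as_matrix();print(o["tool_pos"].round(4),o["q"].round(2),np.degrees(np.arctan2(M[1,2],M[0,2])))
d=np.array([.5538,.3991,.25])-o["tool_pos"];print("units xyz",(M.T@d/.25).round(3))
```

```text
[0.5512 0.3959 0.3107] [ 0.51  0.15  1.4  -0.    1.59  0.7 ] -10.496159299949921
units xyz [0.243 0.014 0.008]
```

>>> move_arm([
  [[0.15,0.014,0.008,0],[0.15,0,0,0],[0.15,0,0,0],[0.15,0,0,0],[0.15,0,0,0],[0.09,0,0,0],[0.05,0,0,0],[0.033,0,0,0],[0,0,0,0],[0,0,0,0]],
])

```text
t: 12.22
tool_pos: [0.5546, 0.4002, 0.0813]
tool_rot: [0.143, 1.564, -0.14]
contact_force: [0.6, 0.2, 1.1]
opening: 0.0853
```

Run:
```python
from h import *
b=ctrl.get_image("scene");a=ctrl.get_image("wrist")
i=cv2.resize(b["pixels"][190:320,230:390],None,fx=2.5,fy=2.5);j=cv2.resize(a["pixels"],(520,325))
cv2.imwrite("pics/c7.png",cv2.resize(np.hstack([i,j]),None,fx=.85,fy=.85)[:,:,::-1])
```

```text
(no output)
```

View pics/c7.png

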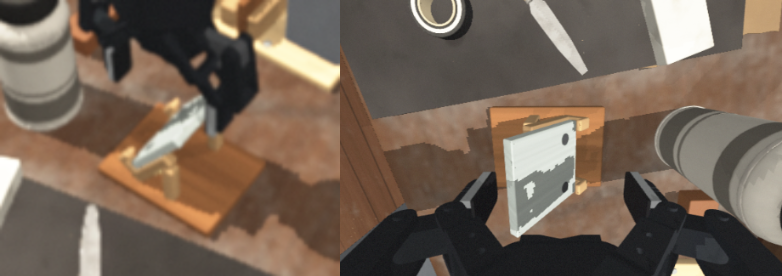

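Picture 7: the open jaws straddle the plate, the rear finger is just behind its top edge, and the canister is clear. I push and close in stages to bring the plate upright.

>>> move_arm([
  [[0,0,0.015,0],[0,0,0.015,0],[0,0,0.014,0],[0,0,0,0],[0,0,0,0]],
])

```text
t: 12.73
tool_pos: [0.5647, 0.3978, 0.0798]
tool_rot: [0.142, 1.566, -0.141]
contact_force: [-1.2, 1.2, 1.4]
opening: 0.0854
```

>>> move_arm([
  [[0,0,0,0],[0,0,0,0],[0,0,0,0]],
], gripper=0.25)

```text
t: 12.98
tool_pos: [0.5642, 0.3977, 0.0794]
tool_rot: [0.141, 1.566, -0.141]
contact_force: [-1.2, 0.8, -0.2]
opening: 0.0641
```

>>> move_arm([
  [[0,0,0,0],[0,0,0,0],[0,0,0,0]],
], gripper=0.45)

```text
t: 13.23
tool_pos: [0.5644, 0.3977, 0.0795]
tool_rot: [0.141, 1.566, -0.141]
contact_force: [-0.5, -0.6, -0.1]
opening: 0.0471
```

>>> move_arm([
  [[0,0,0,0],[0,0,0,0],[0,0,0,0]],
], gripper=0.6)

```text
t: 13.48
tool_pos: [0.5644, 0.3977, 0.0796]
tool_rot: [0.141, 1.566, -0.141]
contact_force: [-1.0, 0.1, 0.9]
opening: 0.0341
```

Run:
```python
from h import *
b=ctrl.get_image("scene");a=ctrl.get_image("wrist")
i=cv2.resize(b["pixels"][190:320,230:390],None,fx=2.5,fy=2.5);j=cv2.resize(a["pixels"],(520,325))
cv2.imwrite("pics/c8.png",cv2.resize(np.hstack([i,j]),None,fx=.85,fy=.85)[:,:,::-1])
```

```text
(no output)
```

View pics/c8.png

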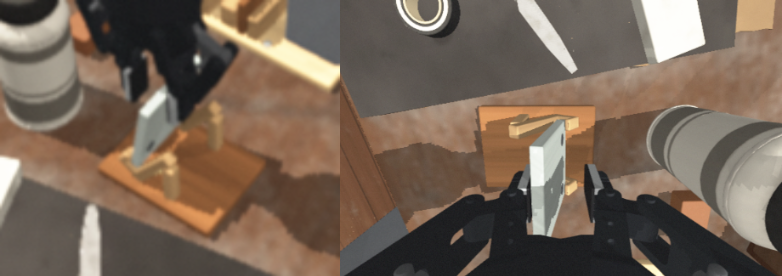

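Picture 8: the plate is turning upright, with its foot still at the lip and the rear pad behind it. I raise slightly and finish closing.

>>> move_arm([
  [[-0.015,0,0,0],[-0.015,0,0,0],[0,0,0,0],[0,0,0,0]],
], gripper=0.75)

```text
t: 13.92
tool_pos: [0.5648, 0.398, 0.0879]
tool_rot: [0.142, 1.565, -0.141]
contact_force: [0.3, -0.1, -0.6]
opening: 0.021
```

>>> move_arm([
  [[0,0,0,0],[0,0,0,0],[0,0,0,0],[0,0,0,0]],
], gripper=1, squeeze=40)

```text
t: 14.25
tool_pos: [0.5641, 0.3979, 0.0872]
tool_rot: [0.141, 1.567, -0.141]
contact_force: [-1.5, -1.2, 2.8]
opening: 0.0073
```

>>> move_arm([
  [[-0.02,0,0,0],[-0.04,0,0,0],[-0.1,0,0,0],[-0.15,0,0,0],[-0.15,0,0,0],[-0.15,0,0,0],[-0.1,0,0,0],[0,0,0,0],[0,0,0,0],[0,0,0,0]],
])

```text
t: 15.08
tool_pos: [0.5639, 0.3973, 0.2632]
tool_rot: [0.14, 1.568, -0.142]
contact_force: [-1.1, 0.2, -2.0]
opening: 0.0073
```

```bash
cat > held.py <<'E'
from h import *
o=ctrl.get_obs();M=R.from_rotvec(o["tool_rot"]).as_matrix();tp=o["tool_pos"]
print(tp.round(4),"opening",o["opening"].round(4),"yaw",np.degrees(np.arctan2(M[1,2],M[0,2])).round(2))
ims=[]
for c in("wrist","top","scene"):
    im=ctrl.get_image(c);ims.append(im["pixels"])
    P=wcloud(im,o) if c=="wrist" else cloud(im)
    rs=ctrl.trace(c,"plate")
    for r in rs[:1]:
        m=r["region"]&(im["depth"]>0)
        L=(P-tp)@M*1000  # tool coords mm: x down
        p=L[m];p=p[(abs(p[:,2])<15)&(abs(p[:,1])<50)&(p[:,0]>-40)&(p[:,0]<80)]
        if len(p)<30: print(c,r["score"],"few");continue
        q=np.percentile(p,[1,50,99],axis=0)
        f=np.polyfit(p[:,0],p[:,1]*0+p[:,2],1)
        A=np.c_[p[:,0],p[:,1],np.ones(len(p))];co=np.linalg.lstsq(A,p[:,2],rcond=None)[0]
        print(c,round(r["score"],2),len(p),"tool x(down),y,z 1/50/99%:",q.round(1).tolist(),"z=ax+by+c",co.round(3))
        # edges of big face
        k=abs(p-np.array([0,0,0])@np.eye(3))[:,2]<6
        rr=cv2.minAreaRect(p[k][:,:2].astype(np.float32));print("  face rect",np.round(rr[0],1),np.round(rr[1],1),round(rr[2],1))
i=cv2.resize(ims[2][60:360,180:480],(400,400));j=cv2.resize(ims[0],(400,250));t=cv2.resize(ims[1][130:280,220:460],(400,250))
cv2.imwrite("pics/held.png",np.hstack([i,np.vstack([j,t])[:400]])[:,:,::-1])
E
python3 held.py
```

```text
Traceback (most recent call last):
  File "held.py", line 3, in <module>
    print(tp.round(4),"opening",o["opening"].round(4),"yaw",np.degrees(np.arctan2(M[1,2],M[0,2])).round(2))
                                ^^^^^^^^^^^^^^^^^^
AttributeError: 'float' object has no attribute 'round'
```

```bash
sed -i 's/o\["opening"\].round(4)/round(float(o["opening"]),4)/' held.py; python3 held.py
```

```text
[0.5639 0.3973 0.2632] opening 0.0073 yaw -10.31
wrist 0.66 few
top 0.54 46 tool x(down),y,z 1/50/99%: [[-14.1, -37.8, -2.9], [-10.0, -34.0, -1.1], [34.7, -27.2, 3.2]] z=ax+by+c [-0.059 -0.193 -7.285]
  face rect [ 11.1 -32.4] [51.3 10.7] 0.3
scene 0.66 1044 tool x(down),y,z 1/50/99%: [[-14.2, -34.3, -5.8], [31.8, 16.2, -4.3], [61.2, 34.2, 2.3]] z=ax+by+c [-0.011  0.027 -3.802]
  face rect [23.6 -0.7] [70.8 78.7] 89.2
```

View pics/held.png

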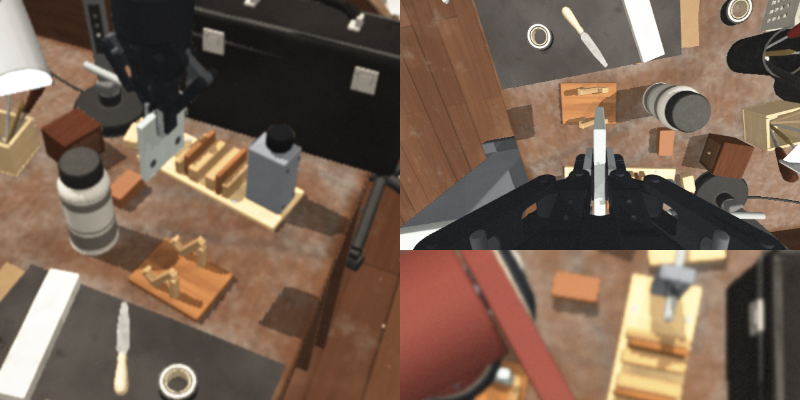

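Picture 9: the plate hangs upright in the pads, square to the tool, with its lower edge about 61 mm below the TCP. The rest is empty and the slots are open. I carry it over the slot.

>>> move_arm([
  [[0,-0.08,0.03,0.011],[0,-0.14,0.04,0],[0,-0.14,0.04,0],[0,-0.14,0.04,0],[0,-0.14,0.046,0],[0,-0.086,0,0],[0,0,0,0],[0,0,0,0],[0,0,0,0]],
])

```text
t: 16.13
tool_pos: [0.5772, 0.2106, 0.2643]
tool_rot: [0.155, 1.566, -0.154]
contact_force: [-0.7, 0.6, -1.5]
opening: 0.0073
```

```bash
cat > fitc.py <<'E'
from h import *
o=ctrl.get_obs();M=R.from_rotvec(o["tool_rot"]).as_matrix();tp=o["tool_pos"]
print(tp.round(4),"yaw",np.degrees(np.arctan2(M[1,2],M[0,2])).round(2),o["contact_force"].round(1))
im=ctrl.get_image("wrist");P=wcloud(im,o);np.save("w3.npy",P);save(im,"w3.png")
L=(P-tp)@M*1000;ok=im["depth"]>0
a=ok&(abs(L[...,2])<12)&(L[...,1]>28)&(L[...,1]<40)&(L[...,0]>0)&(L[...,0]<66)
p=L[a];print("plate end, tool:",len(p),np.percentile(p,[2,50,98],axis=0).round(1).tolist())
a=ok&(abs(L[...,2])<5)&(abs(L[...,1])<45)&(L[...,0]>-20)&(L[...,0]<-8);p=L[a]
if len(p)>10:print("plate top, tool:",len(p),np.percentile(p,[2,50,98],axis=0).round(1).tolist())
x,y,z=P[...,0],P[...,1],P[...,2]
Z=z
for h,n,b in((.036,"block",[(-26,-3),(3,26)]),(.05,"strips",[(-38,-22),(22,38)])):
  for lo,hi in b:
    a=ok&(abs(Z-h-.001)<.004)&(L[...,2]>lo)&(L[...,2]<hi)&(abs(L[...,1])<50)
    p=L[a]
    if len(p)>10:print(n,len(p),"y",np.percentile(p[:,1],[1,50,99]).round(1),"z",np.percentile(p[:,2],[2,50,98]).round(1))
E
python3 fitc.py
```

```text
[0.5772 0.2106 0.2643] yaw -11.28 [-0.7  0.6 -1.5]
plate end, tool: 386 [[1.0, 33.6, -4.5], [22.3, 34.3, -0.8], [57.1, 34.6, 3.1]]
plate top, tool: 2742 [[-17.1, -28.0, -4.3], [-15.8, 8.0, -0.3], [-11.5, 34.3, 3.3]]
block 776 y [-37.6   7.6  36.3] z [-24.1 -14.6  -4.9]
block 901 y [-38.4   1.7  36.2] z [ 9.  17.1 25. ]
strips 441 y [-31.5   4.4  37.5] z [-31.6 -27.8 -24. ]
strips 436 y [-37.2  -1.3  31.2] z [28.  31.7 35.7]
```

View pics/w3.png

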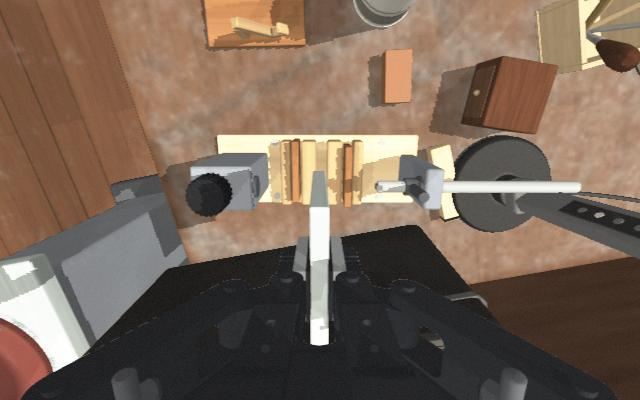

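Picture 10 (wrist): the plate's end at (318,220) hangs over the middle slot at about (320,172), needing roughly 2.4 mm more along +z. I correct and descend to just above the block.

>>> move_arm([
  [[0,-0.003,0.01,0],[0.1,0,0,0],[0.15,0,0,0],[0.15,0,0,0],[0.13,0,0,0],[0.06,0,0,0],[0.03,0,0,0],[0,0,0,0],[0,0,0,0],[0,0,0,0],[0,0,0,0]],
])

```text
t: 17.1
tool_pos: [0.5811, 0.2095, 0.1121]
tool_rot: [0.155, 1.561, -0.153]
contact_force: [-0.3, 0.1, -0.9]
opening: 0.0074
```

```bash
python3 fitc.py
```

```text
[0.5811 0.2095 0.1121] yaw -11.27 [-0.3  0.1 -0.9]
plate end, tool: 391 [[0.5, 33.5, -4.5], [21.8, 34.3, -0.8], [57.3, 34.6, 3.1]]
plate top, tool: 2744 [[-17.0, -28.1, -4.3], [-15.8, 8.1, -0.3], [-11.1, 34.3, 3.4]]
block 1963 y [-23.    9.5  36.6] z [-25.3 -17.5  -9.1]
block 1894 y [-22.5  11.8  36.5] z [ 5.1 14.1 23.8]
strips 1303 y [-30.8   6.   37.6] z [-35.8 -31.8 -28.2]
strips 1144 y [-35.2   2.8  31.7] z [23.8 27.7 31.4]
```

>>> move_arm([
  [[0,-0.003,-0.006,0],[0,0,0,0],[0,0,0,0],[0,0,0,0],[0,0,0,0]],
])

```text
t: 17.57
tool_pos: [0.5779, 0.2085, 0.1096]
tool_rot: [0.155, 1.565, -0.155]
contact_force: [0.3, -0.0, -1.2]
opening: 0.0074
```

```bash
python3 fitc.py
```

```text
[0.5779 0.2085 0.1096] yaw -11.29 [ 0.3 -0.  -1.2]
plate end, tool: 386 [[0.9, 33.6, -4.5], [22.4, 34.3, -0.8], [57.8, 34.6, 3.1]]
plate top, tool: 2746 [[-17.1, -28.2, -4.3], [-15.8, 8.0, -0.3], [-11.4, 34.3, 3.3]]
block 1977 y [-21.7  13.4  38.4] z [-25.1 -15.5  -6.4]
block 2038 y [-21.7  11.4  38.2] z [ 7.7 16.2 24. ]
strips 1287 y [-28.3   8.9  39.5] z [-32.6 -28.7 -25. ]
strips 1296 y [-34.7   2.4  33.4] z [26.9 30.5 34.6]
```

>>> move_arm([
  [[0,0.003,0.005,0],[0,0,0,0],[0,0,0,0],[0,0,0,0],[0,0,0,0],[0,0,0,0]],
])

```text
t: 18.12
tool_pos: [0.5793, 0.209, 0.1095]
tool_rot: [0.155, 1.565, -0.155]
contact_force: [-0.2, -0.0, -1.2]
opening: 0.0072
```

```bash
python3 fitc.py; python3 fitc.py | head -1
```

```text
[0.5793 0.209  0.1095] yaw -11.29 [-0.2 -0.  -1.2]
plate end, tool: 385 [[0.8, 33.4, -4.5], [21.9, 34.3, -0.8], [57.3, 34.6, 3.1]]
plate top, tool: 2734 [[-17.0, -28.0, -4.3], [-15.8, 8.1, -0.3], [-11.4, 34.3, 3.3]]
block 1927 y [-21.2  12.2  37.6] z [-23.3 -15.7  -7.6]
block 2117 y [-22.2  11.   37.5] z [ 6.6 15.6 25.8]
strips 1308 y [-29.2   7.7  38.6] z [-33.9 -29.9 -26.2]
strips 1254 y [-34.9   2.5  32.7] z [25.7 29.4 33.4]
[0.5793 0.2091 0.1095] yaw -11.29 [ 0.2  0.6 -2.1]
```

>>> move_arm([
  [[0.02,0,0,0],[0.02,0,0,0],[0.02,0,0,0],[0.02,0,0,0],[0,0,0,0],[0,0,0,0]],
])

```text
t: 18.72
tool_pos: [0.5788, 0.2089, 0.0886]
tool_rot: [0.154, 1.567, -0.155]
contact_force: [0.7, 0.9, -2.2]
opening: 0.0072
```

>>> move_arm([
  [[0.02,0,0,0],[0.02,0,0,0],[0.02,0,0,0],[0,0,0,0],[0,0,0,0]],
])

```text
t: 19.13
tool_pos: [0.5788, 0.209, 0.0738]
tool_rot: [0.154, 1.566, -0.155]
contact_force: [0.2, 0.5, -1.0]
opening: 0.0074
```

>>> move_arm([
  [[0.004,0,0,0],[0,0,0,0],[0.004,0,0,0],[0,0,0,0]],
])

```text
t: 19.47
tool_pos: [0.5793, 0.2091, 0.0726]
tool_rot: [0.155, 1.565, -0.155]
contact_force: [-0.4, -0.1, -1.5]
opening: 0.0072
```

Inside the slot with no contact. I lower gently to the floor.

>>> move_arm([
  [[0.004,0,0,0],[0,0,0,0],[0.004,0,0,0],[0,0,0,0]],
])

```text
t: 19.8
tool_pos: [0.5798, 0.2091, 0.0718]
tool_rot: [0.155, 1.565, -0.155]
contact_force: [-2.7, 0.5, 3.8]
opening: 0.0076
```

>>> move_arm([
  [[0.004,0,0,0],[0,0,0,0],[0.004,0,0,0],[0,0,0,0]],
])

```text
t: 20.13
tool_pos: [0.5801, 0.2092, 0.0718]
tool_rot: [0.155, 1.565, -0.155]
contact_force: [-6.4, -2.4, 13.5]
opening: 0.0078
```

>>> move_arm([
  [[-0.004,0,0,0],[-0.002,0,0,0],[0,0,0,0],[0,0,0,0]],
])

```text
t: 20.47
tool_pos: [0.58, 0.2092, 0.0718]
tool_rot: [0.155, 1.564, -0.154]
contact_force: [-2.5, -1.0, 6.9]
opening: 0.0076
```

```bash
python3 fitc.py
```

```text
[0.58   0.2092 0.0718] yaw -11.29 [-2.5 -1.   6.9]
plate end, tool: 1261 [[2.7, 28.5, -11.5], [36.3, 34.3, -0.3], [61.1, 39.4, 11.5]]
plate top, tool: 2747 [[-17.1, -28.0, -4.3], [-15.8, 8.1, -0.3], [-11.5, 34.3, 3.4]]
block 2192 y [-7.7 18.3 37.4] z [-23.9 -16.2  -7.6]
block 2344 y [-15.3  17.6  37.4] z [ 5.9 15.2 25.1]
strips 1751 y [-21.6  11.4  38.6] z [-34.5 -30.4 -26.8]
strips 1538 y [-21.5   8.3  32.5] z [25.  28.7 32.7]
```

>>> move_arm([
  [[-0.002,0,0,0],[0,0,0,0],[0,0,0,0]],
], squeeze=20)

```text
t: 20.77
tool_pos: [0.58, 0.2092, 0.0718]
tool_rot: [0.155, 1.564, -0.154]
contact_force: [-2.6, -0.6, 6.8]
opening: 0.0075
```

>>> move_arm([
  [[0,0,0,0],[0,0,0,0],[0,0,0,0],[0,0,0,0]],
], gripper=0.84)

```text
t: 21.1
tool_pos: [0.579, 0.209, 0.07]
tool_rot: [0.155, 1.566, -0.155]
contact_force: [0.5, 0.2, 0.7]
opening: 0.0137
```

```bash
python3 fitc.py
python3 - <<'E'
from h import *
b=ctrl.get_image("scene");a=ctrl.get_image("wrist")
i=cv2.resize(b["pixels"][90:240,270:430],None,fx=2.5,fy=2.5);j=cv2.resize(a["pixels"],(600,375))
cv2.imwrite("pics/c11.png",cv2.resize(np.hstack([i,j]),None,fx=.8,fy=.8)[:,:,::-1])
E
```

```text
[0.579 0.209 0.07 ] yaw -11.29 [0.5 0.2 0.7]
plate end, tool: 1272 [[2.5, 28.5, -11.6], [34.7, 34.8, 0.1], [59.2, 39.7, 11.5]]
plate top, tool: 2800 [[-18.7, -26.6, -3.7], [-17.6, 8.0, 0.1], [-12.2, 34.7, 4.0]]
block 2431 y [-33.9  17.6  37.8] z [-25.9 -14.7  -6.6]
block 2265 y [-31.6  18.5  37.8] z [ 6.7 15.2 25.9]
strips 1613 y [-15.9  14.7  39. ] z [-33.6 -29.6 -25.9]
strips 1460 y [-18.   10.5  32.9] z [26.  29.7 33.7]
```

View pics/c11.png

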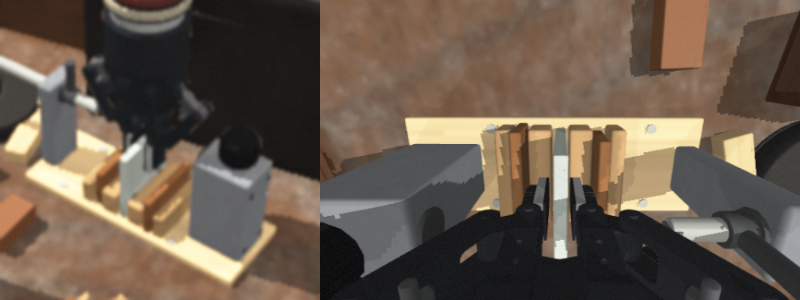

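Picture 11: the plate stands upright in the middle slot and the jaws are clear of both faces. I rise straight up.

>>> move_arm([
  [[0,0,0,0],[0,0,0,0],[-0.02,0,0,0],[-0.04,0,0,0],[-0.06,0,0,0],[-0.1,0,0,0],[-0.15,0,0,0],[-0.15,0,0,0],[-0.15,0,0,0],[-0.15,0,0,0],[-0.1,0,0,0],[0,-0.1,0,0],[0,-0.15,0,0],[0,-0.15,0,0],[0,-0.15,0,0],[0,-0.05,0,0],[0,0,0,0],[0,0,0,0]],
], gripper=0.79)

```text
t: 22.75
tool_pos: [0.55, 0.0617, 0.3015]
tool_rot: [0.156, 1.564, -0.155]
contact_force: [-0.8, 0.8, 0.2]
opening: 0.018
```

Run:
```python
from h import *
o=ctrl.get_obs();print(o["t"],o["tool_pos"].round(3))
c,s=np.cos(-.198),np.sin(-.198);ims=[]
for n in("wrist","top","scene"):
    im=ctrl.get_image(n);P=wcloud(im,o) if n=="wrist" else cloud(im);ims.append(im["pixels"])
    x,y,z=P[...,0],P[...,1],P[...,2];ok=im["depth"]>0
    lx=c*(x-.5794)+s*(y-.209);ly=-s*(x-.5794)+c*(y-.209);L=np.dstack([lx,ly,z])
    print(n,"top",rect(L,ok&(abs(lx)<.02)&(abs(ly)<.05)&(abs(z-.086)<.004)))
    for a,b,h,nn in((-.026,-.003,.036,"wL"),(.003,.026,.036,"wR"),(-.038,-.022,.05,"sa"),(.022,.038,.05,"sb"),(.07,.1,.138,"pin")):
        print("  ",nn,rect(L,ok&(abs(ly)<.05)&(lx>a)&(lx<b)&(abs(z-h)<.005)))
    print("  wax",rect(P,ok&(x>.64)&(x<.72)&(y<.34)&(y>.25)&(z>.016)&(z<.03)))
i=cv2.resize(ims[2][90:290,220:440],(440,400));j=cv2.resize(ims[1][130:280,230:440],(360,257))
j=cv2.copyMakeBorder(j,0,143,0,0,cv2.BORDER_CONSTANT)
cv2.imwrite("pics/c12.png",np.hstack([i,j])[:,:,::-1])
```

```text
22.75 [0.55  0.062 0.302]
wrist top (533, array([-0.4, -5.7]), array([ 7.2, 59.7]), 0.2, np.float64(87.6))
   wL (1056, array([-14.1,  -0.4]), array([20.3, 76. ]), 1.2, np.float64(37.6))
   wR (1118, array([15.7, -0.3]), array([19.5, 76. ]), 0.1, np.float64(37.5))
   sa (496, array([-30.7,   1.8]), array([66.2,  8.2]), 89.8, np.float64(51.5))
   sb (519, array([29.3, -2.5]), array([69.7,  8.1]), 89.9, np.float64(51.5))
   pin (148, array([85.9, -0.7]), array([9.4, 9.2]), 53.6, np.float64(139.4))
  wax 0
top top (166, array([ 2.2, -1.9]), array([ 8.1, 69.8]), 0.1, np.float64(85.5))
   wL (334, array([-13. ,  -1.7]), array([75.5, 16.9]), 89.9, np.float64(35.5))
   wR (262, array([18.9, -1.9]), array([20.3, 75.2]), 6.7, np.float64(35.7))
   sa (148, array([-27.9,   2.5]), array([69.6,  8.1]), 89.8, np.float64(49.6))
   sb (150, array([32. , -3.1]), array([68.8,  8. ]), 89.6, np.float64(49.6))
   pin (27, array([88.4, -1.9]), array([8.5, 9.1]), 12.5, np.float64(137.7))
  wax (415, array([686.4, 296.2]), array([55.9, 30.4]), 82.0, np.float64(21.8))
scene top (147, array([ 0.2, -0.7]), array([ 9.8, 71. ]), 0.5, np.float64(86.4))
   wL (227, array([-10.7,  -0. ]), array([20.9, 80.4]), 5.1, np.float64(36.5))
   wR (81, array([20.5, 25.1]), array([16.9, 36.5]), 39.3, np.float64(36.7))
   sa (151, array([-30.5,   4. ]), array([ 9.4, 70.6]), 0.4, np.float64(50.4))
   sb (109, array([29.5, -2.2]), array([ 8.5, 70. ]), 0.4, np.float64(50.6))
   pin (24, array([86.2,  0.5]), array([8.1, 8.8]), 69.8, np.float64(138.1))
  wax (364, array([684.1, 297.4]), array([57.6, 32.3]), 80.4, np.float64(22.7))
```

View pics/c12.png

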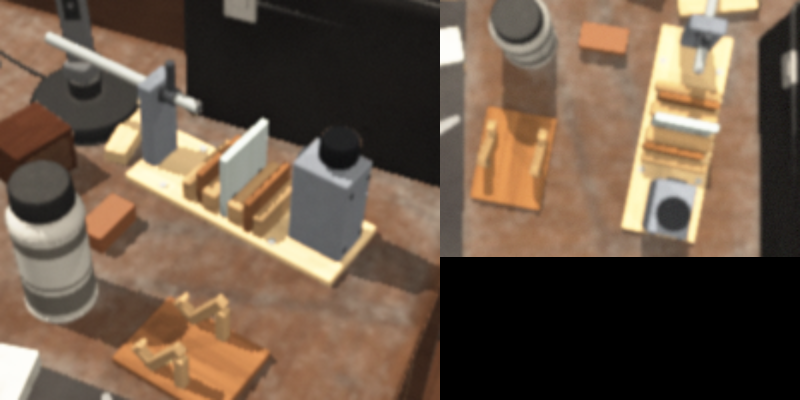

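Picture 12: the plate stands fully down in the middle slot (top at z = 86 mm), within about 0.7 mm of centre in both directions. The rod is drawn back, and the strips, wax and canister have not moved. I hand the job in.

```bash
python3 -c "
from station import ctrl
print(ctrl.finish_job())"
```

```text
the job is handed in; nothing more can be done
None
```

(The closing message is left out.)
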